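# Hold a wax block flush on the tilted dressing stage

## Robot

A 7-joint arm with a two-finger parallel gripper is mounted at the origin on a cart in front of the work surface, level with it; the furniture and walls round the work are solid. World frame = base frame: x ahead of the robot, y to its left, z up, the work surface at z = 0. Lengths are in m, angles in degrees, forces in N, time in s.
With the tool pointing down it reaches from about 0.425 to 0.875 m from the base axis. Payload 4.7 kg.
Tool frame: the origin (TCP) lies at the centre of the arm's flange, where the gripper is bolted on; the fingertips stand 182 mm ahead of it and the grasp point (between the pads) lies 164 mm ahead of it; z points along the fingers, y is the line along which they close (so a half turn about z gives the same grasp; the last joint's range is limited). The gripper opens to 87 mm and grips with 3 to 60 N. Pads are 19 mm wide; open, the fingers measure 117 mm over their backs; the gripper's body (75 mm by 190 mm) begins 51 mm behind the grasp point.
Start: joints at [69.563, 18.392, -4.016, 83.108, 1.295, 78.541, -3.26], TCP at [0.236, -0.606, 0.405] pointing down, gripper open.
Joint ranges: [-163.93, 163.93], [-17.29, 119.83], [-79.2, 71.16], [3.27, 140.29], [-89.18, 269.18], [5.43, 117.66], [-154.24, 154.24]. Speed limits (degrees/s): [147.25, 147.25, 180, 180, 180, 180, 180].

## Interface

Orientations are given as [roll, pitch, yaw] about the fixed x, y, z axes, in that order (R = Rz(yaw) Ry(pitch) Rx(roll)).
In Python, from cell import env gives the robot as it stands. The module is installed in compiled form; this text tells all that it offers.
- The arm moves only by the tool step_arm, never from a script. Its argument "steps" is one flat list of numbers, 5 for each row, row after row: the opening, from 0 (shut) to 1 (fully open), then the shift along the tool's x, y, z in mm, then the turn about the tool's z in degrees. In form: [grip, dx, dy, dz, roll, grip, dx, dy, dz, roll, ...]. A call has 1 to 12 rows; each row shifts and turns the commanded pose from where the row before left it, along the tool's axes as they then stand; what a row does not reach is not made up. A row lasts 1/8 s, in which the tool goes at most 62.5 mm and 10.7 degrees, less where a joint would pass 70% of its speed; a pose out of reach is approached as far as the arm can. A call with a gripper value outside its range is refused whole. The fingers move at their own pace and stop on an object; "grip_force" is the grip in N (left out, the last holds). Time passes only in rows, so rows that do not move let the fingers close. It gives the time, the measured TCP pose, the force, the opening and the grip force at its end, in the units of the state.
- env.get_obs(): the state, without advancing time (a new reading comes with each control period).
- env.read_camera(name): name is "side" or "top"; returns a dict with "image" (384x512x3 uint8, red, green, blue), "camera_matrix" (3x3 intrinsics, pixels), "distortion" ([k1, k2, p1, p2, k3] as OpenCV has them; the pictures are not rectified), "R" (3x3) and "t" (3): a world point X has camera coordinates R X + t. Camera axes: x right, y down, z forward; pixel columns grow to the right and rows downward; lengths in m; the calibration is good to about 2 mm. A picture is of the moment at which its call begins. There is no depth.
- env.sign_off(): hands the job in; it is judged then, once.
The state is a dict: "time_s": time; "qpos": joint angles; "joint_velocities": joint speeds; "effort": joint torques, N m; "tool_pos": TCP position; "tool_rot": TCP orientation; "force": force on the tool from outside, world axes, zero at the start; "wrist_torque": the same for the moment, N m; "grip_width": finger opening in m; "grasp_force": force on a finger pad.
Only numpy, scipy, OpenCV 4.12 (cv2) and the standard library are available. Lean on these libraries where they do the work, as an engineer would, in place of code of your own. Each camera call takes 0.05 s, during which the arm holds its last target. There are 200 camera calls.

## Task

Pick up the smaller of the two wax blocks, tilt it to match the slope of the dressing stage, and set its underside flush on the middle of the stage's pad, square to it with its long side running up the slope. Gently press the sprung plate down about half of its 10 mm travel with the block alone (no finger on the plate) and finish while still gripping and pressing it there; do not shift the stage's slope, and leave the larger block, the loupe and the wooden offcut where they are.

Things in the scene. Friction and masses are not known exactly. Their poses are not given: they have to be found in the camera images.
- wax_small_mid (a point): centre (half-way up) of the smaller wax block, a plain sawn rectangular block, 42 mm along its x, 55 mm along its y (the long side), 24 mm high (its z, up at the start), about 60 g. It lies flat on the bench right of the stage; its underside is 12 mm below this point
- wax_small: the same smaller wax block; origin at the centre of its underside, axes as above
- wax_large: the larger wax block, 50 x 75 x 28 mm, lying flat on the bench; origin at the centre of its underside. Leave it alone. It and the smaller block may swap places
- stage_plate: sprung plate of the dressing stage, 106 (x) by 90 mm (y), with a flat grey pad 72 x 58 mm standing 2 mm above it. Origin at the middle of the pad's top; x up the slope (leftward, give or take 25 degrees), y level, towards the robot, z the pad's outward normal. It gives only straight along its -z, at most 10 mm to a hard stop: about 2 N starts it, 5 N at half travel, 9 N at the end
- plate_rest (a point): where the middle of the pad's top is when the plate is not pressed (fixed to the stage's tilting frame, same axes as the plate); how far stage_plate has moved along -z from here is the press depth
- stage_tilt (a joint): slope of the stage in rad, 0 is level, more is steeper (the end farther to the left is higher); between 0.2 and 0.5 at the start, locked by stiff friction. The stage stands fixed on the bench, base 140 x 130 mm; its side knobs stay below the level of the pad
- loupe: a small folding loupe, black and round, 32 x 38 x 19 mm, lying on the bench; origin at the centre of its underside. Leave it alone
- offcut: a wooden stick, 22 x 100 x 20 mm, long along its y, lying on the bench near the robot; origin at the centre of its underside. Leave it alone

How it is judged (in metres and radians):
On the way:
1. the smaller block is lifted clear of the bench in the gripper (height (world z) of wax_small_mid above 0.04 m and contact force between the fingers and wax_small above 2 N and contact force between wax_small and stage_plate below 0.1 N), for 0.2 s.
At the end, for the whole second after the job is handed in: Smaller block still gripped, underside on the pad, parallel within 0.05 rad, long side within 0.12 rad of the slope line, centre within 10 mm of the pad's middle each way; plate pressed in 2 to 8 mm with 2 to 15 N by the block alone, all at rest (angle between the z axis of wax_small and the z axis of stage_plate, either way round below 0.05 rad and angle between the y axis of wax_small and the x axis of stage_plate, either way round below 0.12 rad and x of wax_small in the frame of stage_plate between -0.01 and 0.01 m and y of wax_small in the frame of stage_plate between -0.01 and 0.01 m and z of wax_small in the frame of stage_plate between -0.003 and 0.003 m and z of stage_plate in the frame of plate_rest between -0.008 and -0.002 m and contact force between wax_small and stage_plate between 2 and 15 N and contact force between the fingers and wax_small above 12 N and contact force between each of the arm, the fingers and stage_plate below 0.5 N and linear speed of wax_small below 0.02 m/s); the arm keeps its last pose, push and grip.
It fails at once if the block is pressed on the plate with more than 25 N (contact force between wax_small and stage_plate above 25 N).
It fails at once if the slope of the stage is shifted (distance of plate_rest from where it was at the start of the episode above 0.004 m).
It fails at once if the larger block, the loupe or the wooden offcut is moved (distance of any of wax_large, loupe, offcut from where it was at the start of the episode above 0.02 m).
It also fails if it takes over 35 s, if anything falls off the work surface, if the arm or the gripper's body presses on something with over 40 N, if the wrist force passes 120 N, or if a joint passes its speed limit or range.

## Working session

There is one attempt and no reset: what is moved stays moved. The work goes in short steps, Python scripts to look and compute and a tool call to move; the robot and the scene stay as the last step left them, time stands still between calls to the robot, and variables do not carry over. Pictures are saved under pics/ and viewed, at most 10 in all, crops included, and the job is handed in when it is done.

Besides the shell and the picture viewer there is one more tool, called by a JSON object that holds its "op" and its "data", one argument or row to a line. step_arm: Moves the arm, as the interface text tells. Its arguments: {"type":"object","properties":{"steps":{"type":"array","items":{"type":"number"}},"grip_force":{"type":"number"}},"required":["steps"]}

```bash
mkdir -p pics; python3 - <<'E'
from cell import env
import cv2, pickle
d={}
for n in("top","side"):
    c=env.read_camera(n); d[n]=c
    cv2.imwrite(f"pics/{n}0.png",c["image"][:,:,::-1])
    print(n,c["camera_matrix"].tolist(),c["distortion"],c["R"].tolist(),c["t"])
pickle.dump(d,open("c0.pkl","wb"))
print(env.get_obs())
E
```

```text
top [[435.4142918773898, 0.0, 245.45475529065646], [0.0, 435.4142918773898, 194.53307998463075], [0.0, 0.0, 1.0]] [0.03991145 0.         0.         0.         0.        ] [[-0.02469642055182064, -0.9996337885387302, 0.01106235163211654], [-0.986471266271365, 0.02257435418996875, -0.16237253263368095], [0.16206334450731777, -0.01492271237445869, -0.9866675149322044]] [-0.0693478   0.53779568  0.86528474]
side [[453.1792672217735, 0.0, 257.94635059435717], [0.0, 453.1792672217735, 198.42050378895496], [0.0, 0.0, 1.0]] [-0.14725859  0.          0.          0.          0.        ] [[-0.9738497195508816, -0.22679325720273125, -0.013473760352815693], [-0.1380418875217832, 0.6377697394933286, -0.7577560271459641], [0.1804471141916453, -0.7360805512129684, -0.6523988512450951]] [0.51946684 0.17213215 0.76622499]
{'time_s': 0.1, 'qpos': array([69.56088812, 18.43736808, -4.01581733, 83.16751787,  1.29517104,
       78.53969584, -3.25985462]), 'joint_velocities': array([-0.00754002, -0.08670349, -0.09619632, -0.1520516 ,  0.03674166,
       -0.03066852,  0.00639044]), 'effort': array([-3.08535455e-04, -4.92572093e+01, -4.05341852e-01, -3.13396060e+01,
       -6.39158813e-02,  3.95520532e-02,  1.10549520e-04]), 'tool_pos': array([ 0.23546345, -0.60566974,  0.40374512]), 'tool_rot': array([-1.79900659e+02,  5.41538384e-03,  2.12491533e+01]), 'force': array([ 0.44791593, -0.36732221, -0.52553154]), 'wrist_torque': array([ 0.01457851, -0.05838554, -0.00829392]), 'grasp_force': 0.0, 'grip_width': 0.0870016139310317}
```

View pics/top0.png

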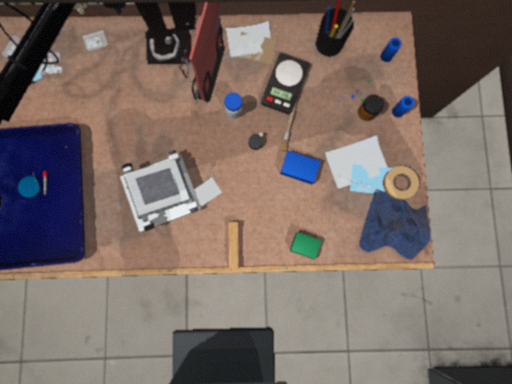

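View pics/side0.png

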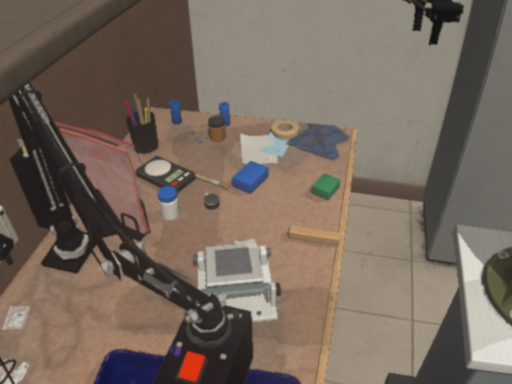

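The top view shows the small green block at (307,245), the larger blue block at (301,167), the stage pad at about (158,187), the loupe at (257,141) and the offcut at (234,245). The side view shows the pad at (236,261) and the green block at (326,186). I'll look at enlarged crops of the stage and the block.

```bash
python3 - <<'E'
import cv2,pickle,numpy as np
d=pickle.load(open("c0.pkl","rb"))
def crop(n,x,y,w,h,s): return cv2.resize(d[n]["image"][y:y+h,x:x+w,::-1],None,fx=s,fy=s,interpolation=cv2.INTER_CUBIC)
a=crop("top",110,140,120,100,4);b=crop("top",280,220,60,50,5)
c=crop("side",185,230,110,100,4);e=crop("side",300,165,55,45,5)
im=np.zeros((800,800,3),np.uint8)
def put(i,x,y): im[y:y+i.shape[0],x:x+i.shape[1]]=i
put(a,0,0);put(b,490,0);put(c,0,400);put(e,490,400)
cv2.imwrite("pics/crop.png",cv2.resize(im,(600,600)))
E
```

```text
(no output)
```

View pics/crop.png

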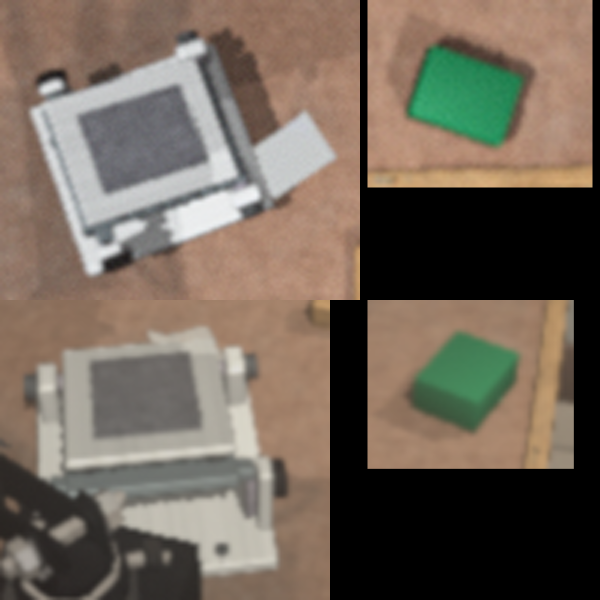

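The crops show the pad as a clean dark quad on the pale plate in both views. The green block's top face is clear, with its side faces showing in the side view.

```bash
cat > h.py <<'E'
import cv2,numpy as np
def quad(mask):
    c=max(cv2.findContours(mask.astype(np.uint8),cv2.RETR_EXTERNAL,cv2.CHAIN_APPROX_NONE)[0],key=cv2.contourArea)
    h=cv2.convexHull(c)
    q=cv2.approxPolyN(h,4).reshape(-1,2).astype(float) if hasattr(cv2,'approxPolyN') else cv2.boxPoints(cv2.minAreaRect(h))
    # refine: fit lines to contour points near each side
    P=c.reshape(-1,2).astype(float);L=[]
    for i in range(4):
        a,b=q[i],q[(i+1)%4];u=(b-a)/np.linalg.norm(b-a);s=(P-a)@u
        dd=abs((P-a)@[-u[1],u[0]]);l=np.linalg.norm(b-a)
        S=P[(s>.15*l)&(s<.85*l)&(dd<3)]
        vx,vy,x,y=cv2.fitLine(S.astype(np.float32),cv2.DIST_HUBER,0,.01,.01).ravel();L.append(np.cross([x,y,1],[x+vx,y+vy,1]))
    r=[]
    for i in range(4):
        p=np.cross(L[i-1],L[i]);r.append(p[:2]/p[2])
    return np.array(r),c
def und(c,p): return cv2.undistortPoints(np.asarray(p,float).reshape(-1,1,2),c["camera_matrix"],c["distortion"]).reshape(-1,2)
def cast(c,p,z):
    u=und(c,p);D=np.c_[u,np.ones(len(u))]@c["R"];C=-c["R"].T@c["t"]
    return C+D*((z-C[2])/D[:,2])[:,None]
def tri(c1,p1,c2,p2):
    P=[np.c_[c["R"],c["t"]] for c in(c1,c2)]
    X=cv2.triangulatePoints(P[0],P[1],und(c1,p1).T,und(c2,p2).T);return (X[:3]/X[3]).T
def proj(c,X): return cv2.projectPoints(np.asarray(X,float),cv2.Rodrigues(c["R"])[0],c["t"],c["camera_matrix"],c["distortion"])[0].reshape(-1,2)
E
python3 - <<'E'
import cv2,pickle,numpy as np
from h import *
np.set_printoptions(precision=4,suppress=True)
d=pickle.load(open("c0.pkl","rb"))
Q={}
for n,(x,y,w,h) in dict(top=(128,162,55,50),side=(208,240,50,45)).items():
    im=d[n]["image"][y:y+h,x:x+w].astype(int);g=im.mean(2)
    t,m=cv2.threshold(g.astype(np.uint8),0,1,cv2.THRESH_BINARY_INV+cv2.THRESH_OTSU)
    cnts=cv2.connectedComponents(m)[1];m=cnts==cnts[h//2,w//2]
    q,c=quad(m);Q[n]=q+[x,y];print(n,t,cv2.contourArea(c),Q[n].tolist())
# match: order by projecting top cast at z~.08
pr=proj(d["side"],cast(d["top"],Q["top"],.07))
idx=[int(np.argmin(np.linalg.norm(Q["side"]-p,axis=1))) for p in pr];print(idx)
X=tri(d["top"],Q["top"],d["side"],Q["side"][idx]);print(X,X.mean(0))
print("sides",[np.linalg.norm(X[i]-X[(i+1)%4]) for i in range(4)])
u,s,v=np.linalg.svd(X-X.mean(0));n=v[2]*np.sign(v[2,2]);print("n",n,"tilt",np.arccos(n[2]),np.degrees(np.arctan2(-n[1],-n[0])),"res",s[2])
for nme in("top","side"):
    im=d[nme]["image"];hsv=cv2.cvtColor(im,cv2.COLOR_RGB2HSV)
    m=cv2.inRange(hsv,(60,100,50),(85,255,255));k,lab,st,ce=cv2.connectedComponentsWithStats(m);b=1+np.argmax(st[1:,4]);m=lab==b
    v=hsv[:,:,2][m];print(nme,st[b],np.percentile(v,[5,25,50,75,95]))
    if nme=="side":
        t,_=cv2.threshold(v.reshape(-1,1).copy(),0,1,cv2.THRESH_OTSU);print(t);m=m&(hsv[:,:,2]>t)
    q,c=quad(m);W=cast(d[nme],q,.024)
    print(q.tolist(),W.tolist(),W.mean(0),[np.linalg.norm(W[i]-W[(i+1)%4]) for i in range(4)],[np.degrees(np.arctan2(*(W[(i+1)%4]-W[i])[[1,0]])) for i in range(4)])
print([ (-c["R"].T@c["t"]) for c in d.values()])
E
```

```text
top 151.0 961.5 [[179.6442592570408, 192.50080043249218], [144.8127016923698, 204.07972148159152], [135.6118193887909, 178.3072189819509], [168.3648522387802, 168.08891091483034]]
side 138.0 859.0 [[251.70939062689777, 272.10814088351253], [216.51409980333818, 275.5386725506128], [214.5371477592349, 250.09492968131562], [247.13044492597075, 247.3095025522026]]
[3, 0, 1, 2]
[[0.5401 0.0526 0.0612]
 [0.5152 0.1193 0.0787]
 [0.5681 0.1383 0.0786]
 [0.5913 0.0751 0.0656]] [0.5537 0.0963 0.0711]
sides [np.float64(0.07329942778785371), np.float64(0.056178480293025565), np.float64(0.06861579902240507), np.float64(0.05614990634940159)]
n [ 0.0449 -0.2135  0.9759] tilt 0.21997188144992583 101.88429005643052 res 0.0017852376528968825
top [291 232  30  27 521] [114. 134. 143. 151. 160.]
[[320.3984505256475, 240.3949672769812], [314.97838845733753, 258.482393203218], [290.7441823199838, 249.7190714771582], [296.82976704909186, 231.56544793838756]] [[0.4381247916498347, -0.2374227573021636, 0.02400000000000002], [0.4008738609593691, -0.22408150265074248, 0.02400000000000002], [0.4201437270159932,
[... 538 characters left out ...]
 [314.0587044648045, 184.94141295633344], [324.59439333226584, 174.4054967326169]] [[0.4027237134791658, -0.21795125695365625, 0.02400000000000002], [0.4184559705657643, -0.1719155461432773, 0.02400000000000002], [0.4532406326328958, -0.18868453152466824, 0.02400000000000002], [0.4353718409060636, -0.23043576760359952, 0.02400000000000002]] [ 0.4274 -0.2022  0.024 ] [np.float64(0.048649671970689264), np.float64(0.038615690927987334), np.float64(0.04541430866913598), np.float64(0.03495372985321459)] [np.float64(71.1326352614723), np.float64(-25.737780100458917), np.float64(-113.17006958176675), np.float64(159.073349979158)]
[array([ 0.3886, -0.0686,  0.9418]), array([0.3914, 0.572 , 0.6373])]
```

```bash
python3 - <<'E'
import pickle,numpy as np
from h import *
d=pickle.load(open("c0.pkl","rb"))
np.set_printoptions(precision=3,suppress=True)
for p in((60,15),(5,100)):
    for z in(.2,.3,.4,.5,.6):
        X=cast(d["top"],[p],z);print(p,X[0],proj(d["side"],X)[0])
E
```

```text
(60, 15) [0.849 0.249 0.2  ] [ -0.781 242.371]
(60, 15) [0.787 0.206 0.3  ] [ 27.736 173.388]
(60, 15) [0.725 0.163 0.4  ] [64.732 91.199]
(60, 15) [0.663 0.121 0.5  ] [111.749  -4.061]
(60, 15) [0.601 0.078 0.6  ] [ 169.546 -108.155]
(5, 100) [0.688 0.338 0.2  ] [ 62.421 318.368]
(5, 100) [0.648 0.283 0.3  ] [ 91.694 231.698]
(5, 100) [0.607 0.228 0.4  ] [128.99  129.347]
(5, 100) [0.567 0.174 0.5  ] [174.53   13.833]
(5, 100) [0.527 0.119 0.6  ] [ 226.981 -106.468]
```

{"op": "step_arm", "data": {
  "steps": [1,36,-34,0,0,1,36,-34,0,0,1,36,-34,0,0,1,36,-34,0,0,1,36,-34,0,0,1,36,-34,0,0,1,36,-34,0,0,1,36,-33,0,0,1,36,-33,0,0,1,0,0,30,-9,1,0,0,30,-9,1,0,0,0,0]
}}

```text
time_s: 1.6
tool_pos: [0.4263, -0.2046, 0.3425]
tool_rot: [-179.7, 0.1, 39.2]
force: [-0.5, -0.0, -0.6]
grip_width: 0.0869
grasp_force: 0.0
```

{"op": "step_arm", "data": {
  "steps": [1,0,0,20,-9.8,1,0,0,20,-9.8,1,0,0,20,-9.7,1,1,2,30,0,1,0,0,30,0,1,0,0,20,0,1,0,0,0,0,1,0,0,0,0]
}}

```text
time_s: 2.6
tool_pos: [0.4303, -0.2054, 0.2062]
tool_rot: [179.9, 0.0, 68.4]
force: [0.2, -0.2, 0.1]
grip_width: 0.0869
grasp_force: 0.0
```

```bash
python3 - <<'E'
from cell import env
import cv2,numpy as np
o=env.get_obs();print(o["tool_pos"],o["tool_rot"],o["qpos"])
a=env.read_camera("top")["image"][190:290,240:370,::-1];b=env.read_camera("side")["image"][110:230,260:400,::-1]
cv2.imwrite("pics/g1.png",np.vstack([cv2.resize(a,(520,290),interpolation=2),cv2.resize(b,(520,310),interpolation=2)]))
E
```

```text
[ 0.43032525 -0.20539378  0.20617135] [1.79875131e+02 1.86116678e-02 6.84490909e+01] [ 45.33095304  10.5135799  -24.52805085 118.55851484   5.55128723
  51.86402525  -3.80888598]
```

View pics/g1.png

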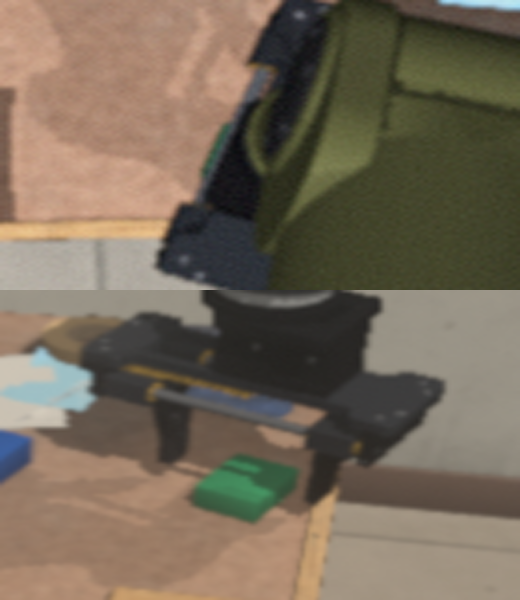

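The fingers straddle the green block, one at (175,450) and the other at (320,490). I'll go down, close and lift.

{"op": "step_arm", "data": {
  "steps": [1,0,0,9,0,1,0,0,8.5,0,1,0,0,0,0,0,0,0,0,0,0,0,0,0,0,0,0,0,0,0,0,0,0,0,0,0,0,0,0,0,0,0,0,0,0,0,0,0,0,0],
  "grip_force": 20
}}

```text
time_s: 3.95
tool_pos: [0.4296, -0.2049, 0.1873]
tool_rot: [180.0, 0.0, 68.5]
force: [1.0, -0.5, 1.3]
grip_width: 0.042
grasp_force: 20.0
```

{"op": "step_arm", "data": {
  "steps": [0,0,0,-20,0,0,0,0,-30,0,0,0,0,-30,0,0,0,0,-20,-8,0,0,0,0,-8,0,0,0,0,-8,0,0,0,0,-8,0,0,0,0,-9.7,0,0,0,0,0]
}}

```text
time_s: 5.08
tool_pos: [0.4294, -0.2049, 0.2871]
tool_rot: [-180.0, -0.0, 110.1]
force: [-0.0, -0.3, -0.8]
grip_width: 0.042
grasp_force: 20.0
```

```bash
python3 - <<'E'
from cell import env
import cv2,numpy as np,pickle
o=env.get_obs();print(o["tool_pos"],o["tool_rot"],o["force"])
c=env.read_camera("side");im=c["image"];pickle.dump(c,open("c1.pkl","wb"))
cv2.imwrite("pics/g2.png",cv2.resize(im[40:240,240:440,::-1],(600,600),interpolation=2))
E
```

```text
[ 0.42943863 -0.20486524  0.28707452] [-1.79985964e+02 -9.84063871e-03  1.10140653e+02] [-0.00947717 -0.31529337 -0.82887098]
```

View pics/g2.png

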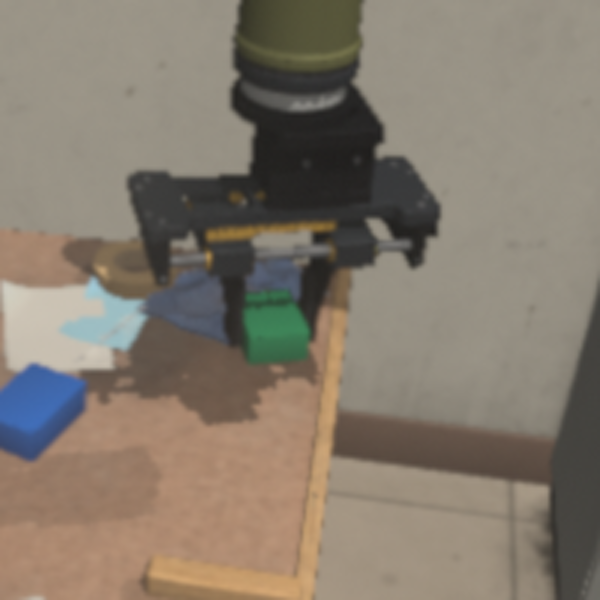

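```bash
python3 - <<'E'
import pickle
from h import *
c=pickle.load(open("c1.pkl","rb"))
hsv=cv2.cvtColor(c["image"],cv2.COLOR_RGB2HSV);m=cv2.inRange(hsv,(60,90,30),(85,255,255));m[:,:300]=0
ys,xs=np.nonzero(m);yb=ys.max();print(yb,xs[ys>=yb-1].min(),xs[ys>=yb-1].max(),xs.min(),xs.max())
print(cast(c,[[xs[ys>=yb-2].min()-.5,yb+.5],[xs[ys>=yb-2].max()+.5,yb+.5]],.0998).mean(0),"expected .420 -.179")
E
```

```text
159 323 341 321 342
[ 0.42093207 -0.18369758  0.0998    ] expected .420 -.179
```

{"op": "step_arm", "data": {
  "steps": [0,33,31.5,-3,0,0,33,31.5,-3,0,0,33,31.5,-3,0,0,33,31.5,-3,0,0,33,31.5,-3,0,0,33,31.5,-3,0,0,35,31.5,0,0,0,0,0,0,0,0,0,0,0,0]
}}

```text
time_s: 6.25
tool_pos: [0.5557, 0.0896, 0.3048]
tool_rot: [-179.9, 0.0, 110.2]
force: [-0.2, -0.6, -0.0]
grip_width: 0.0421
grasp_force: 20.0
```

{"op": "step_arm", "data": {
  "steps": [0,2,0,15,0,0,2,0,12,0,0,1,0,8,0,0,0,0,0,0]
}}

```text
time_s: 6.75
tool_pos: [0.5536, 0.0945, 0.2692]
tool_rot: [-179.9, -0.0, 110.2]
force: [0.5, -0.4, -0.2]
grip_width: 0.0421
grasp_force: 20.0
```

```bash
python3 - <<'E'
from cell import env
import cv2,numpy as np,pickle
o=env.get_obs();print(o["tool_pos"],o["tool_rot"],o["force"])
d={n:env.read_camera(n) for n in("top","side")};pickle.dump(d,open("c2.pkl","wb"))
a=d["top"]["image"][140:240,110:230,::-1];b=d["side"]["image"][190:310,170:310,::-1]
cv2.imwrite("pics/g3.png",np.hstack([cv2.resize(a,(300,250)),cv2.resize(b,(500,428),interpolation=2)[:250]])) if 0 else cv2.imwrite("pics/g3.png",cv2.resize(b,(700,600),interpolation=2))
E
```

```text
[0.55363178 0.09446653 0.26918024] [-1.79895677e+02 -2.71365122e-02  1.10233860e+02] [ 0.45788507 -0.40235946 -0.24680029]
```

View pics/g3.png

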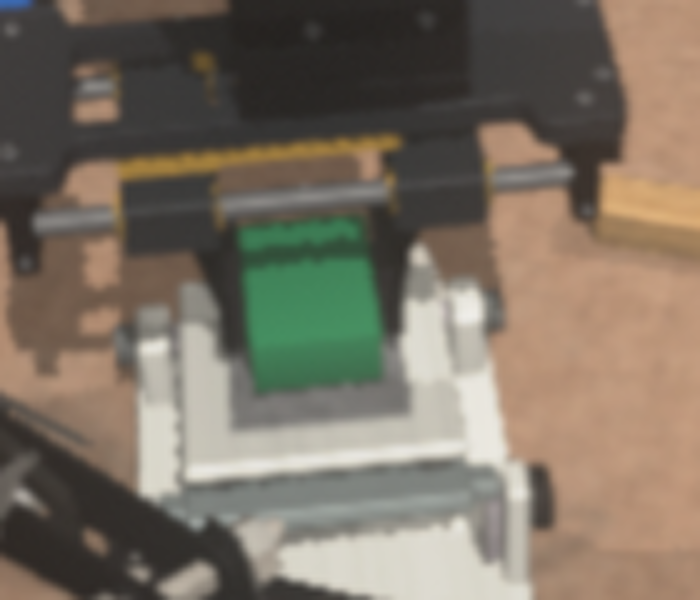

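The block hangs just above the pad. Its near lower edge runs from (255,390) to (380,380), and the pad's near edge is at about (320,418). Checking the offsets by ray casting.

```bash
python3 - <<'E'
import pickle
from h import *
np.set_printoptions(precision=4,suppress=True)
c=pickle.load(open("c2.pkl","rb"))["side"]
hsv=cv2.cvtColor(c["image"],cv2.COLOR_RGB2HSV);m=cv2.inRange(hsv,(60,90,30),(85,255,255))
k,lab,st,_=cv2.connectedComponentsWithStats(m);m=lab==1+np.argmax(st[1:,4])
cols=np.nonzero(m.any(0))[0];bot=np.array([[x,np.nonzero(m[:,x])[0].max()+.5] for x in cols if x>=cols.min()+3 and x<=cols.max()-2])
print(cols.min(),cols.max(),bot[[0,-1]])
W=cast(c,[[221,bot[0,1]],[246,bot[-1,1]]],.0819)
W=cast(c,bot,.0819);v=np.polyfit(W[:,0],W[:,1],1);print("edge heading",np.degrees(np.arctan(v[0])),"mid",W.mean(0),"expected .5441 .1203",W[[0,-1]])
pad=np.array([.5537,.0963,.0711]);h=np.radians(110.2);th=.22
X=np.array([np.cos(th)*np.cos(h),np.cos(th)*np.sin(h),np.sin(th)]);n=np.array([-np.sin(th)*np.cos(h),-np.sin(th)*np.sin(h),np.cos(th)]);Y=np.cross(n,X)
B=W.mean(0)-27.5e-3*np.array([np.cos(h),np.sin(h),0])+[0,0,.012]
print("block ctr in pad frame",[float((B-pad)@a) for a in(X,Y,n)], "by TCP",[float((np.array([.5536,.0945,.0939])-pad)@a) for a in(X,Y,n)])
E
```

```text
218 245 [[221.  265.5]
 [243.  264.5]]
edge heading 18.91451784889755 mid [0.5481 0.1162 0.0819] expected .5441 .1203 [[0.5656 0.1193 0.0819]
 [0.5315 0.1095 0.0819]]
block ctr in pad frame [-0.001737527429280886, -0.0015867346154765254, 0.0237516554345786] by TCP [0.003360761664583816, 0.000715386060473306, 0.02261157897667353]
```

{"op": "step_arm", "data": {
  "steps": [0,0,0,0,0,0,0.4,0,2,0,0,0.4,0,2,0,0,0.2,0,1,0,0,0,0,0,0],
  "grip_force": 7
}}

```text
time_s: 7.48
tool_pos: [0.5538, 0.0956, 0.2653]
tool_rot: [-180.0, 0.0, 110.2]
force: [-0.7, -0.8, 0.1]
grip_width: 0.0423
grasp_force: 7.0
```

{"op": "step_arm", "data": {
  "steps": [0,0.4,0,1.5,0,0,0.3,0,1.5,0,0,0,0,0,0]
}}

```text
time_s: 7.85
tool_pos: [0.5536, 0.096, 0.2623]
tool_rot: [-180.0, 0.0, 110.2]
force: [-1.0, -1.4, 2.2]
grip_width: 0.0418
grasp_force: 7.0
```

{"op": "step_arm", "data": {
  "steps": [0,0.4,0,1,0,0,0.3,0,1,0,0,0,0,0,0]
}}

```text
time_s: 8.22
tool_pos: [0.5534, 0.0965, 0.2603]
tool_rot: [-180.0, 0.1, 110.2]
force: [-1.1, -4.5, 3.4]
grip_width: 0.0423
grasp_force: 7.0
```

{"op": "step_arm", "data": {
  "steps": [0,-0.8,0,1,0,0,-0.4,0,1,0,0,0,0,0,0]
}}

```text
time_s: 8.6
tool_pos: [0.5537, 0.0957, 0.2581]
tool_rot: [-180.0, 0.0, 110.2]
force: [-0.1, -2.8, 2.6]
grip_width: 0.0419
grasp_force: 7.0
```

{"op": "step_arm", "data": {
  "steps": [0,-0.4,0,1,0,0,-0.3,0,1,0,0,0,0,0,0]
}}

```text
time_s: 8.98
tool_pos: [0.5539, 0.0952, 0.2561]
tool_rot: [-180.0, -0.0, 110.2]
force: [-1.0, -3.2, 3.4]
grip_width: 0.042
grasp_force: 7.0
```

```bash
cat > look.py <<'E'
import sys,pickle
from cell import env
from h import *
o=env.get_obs();print(o["tool_pos"],o["tool_rot"],o["force"],o["wrist_torque"])
c=env.read_camera("side");pickle.dump(c,open(sys.argv[1]+".pkl","wb"))
cv2.imwrite(f"pics/{sys.argv[1]}.png",cv2.resize(c["image"][210:300,190:290,::-1],(660,594),interpolation=2))
E
python3 look.py g4
```

```text
[0.55390619 0.09521809 0.25610736] [-1.79999243e+02 -4.76616659e-03  1.10247486e+02] [-0.96061349 -3.20899027  3.38394035] [-0.63310191 -0.04605374  0.05940809]
```

View pics/g4.png

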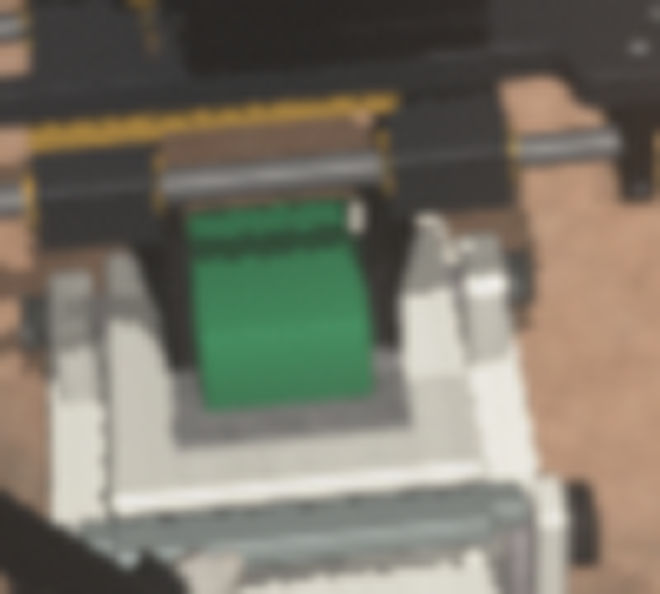

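The near end face is now taller (about 12 px against 9 before), so the block is pivoting in the fingers. I'll keep pressing.

{"op": "step_arm", "data": {
  "steps": [0,0,0,1,0,0,0,0,1,0,0,0,0,0,0]
}}

```text
time_s: 9.4
tool_pos: [0.5539, 0.0953, 0.2542]
tool_rot: [-180.0, -0.0, 110.3]
force: [-1.4, -3.2, 4.8]
grip_width: 0.0419
grasp_force: 7.0
```

{"op": "step_arm", "data": {
  "steps": [0,0,0,1,0,0,0,0,0,0]
}}

```text
time_s: 9.65
tool_pos: [0.5538, 0.0955, 0.2533]
tool_rot: [-180.0, -0.0, 110.3]
force: [-1.0, -2.2, 4.4]
grip_width: 0.0418
grasp_force: 7.0
```

{"op": "step_arm", "data": {
  "steps": [0,0,0,1,0,0,0,0,0,0]
}}

```text
time_s: 9.9
tool_pos: [0.5538, 0.0956, 0.2524]
tool_rot: [-180.0, -0.0, 110.3]
force: [-1.5, -1.7, 5.8]
grip_width: 0.0422
grasp_force: 7.0
```

```bash
python3 look.py g5; cat > ana.py <<'E'
import sys,pickle
from h import *
np.set_printoptions(precision=2,suppress=True,linewidth=200)
c0=pickle.load(open("c0.pkl","rb"))["side"];c=pickle.load(open(sys.argv[1]+".pkl","rb"))
pad=np.array([.5537,.0963,.0711]);h=np.radians(110.2)
def fr(th):
    X=np.array([np.cos(th)*np.cos(h),np.cos(th)*np.sin(h),np.sin(th)]);n=np.array([-np.sin(th)*np.cos(h),-np.sin(th)*np.sin(h),np.cos(th)]);return np.c_[X,np.cross(n,X),n]
F=fr(.22)
# vertical profiles: pad/plate edges shift
def g(cc): return cc["image"].astype(float).mean(2)
for x in (222,226,230,234,238,242):
    sh=[]
    a=cv2.resize(g(c0)[270:296,x-1:x+2].mean(1),(1,260),interpolation=cv2.INTER_CUBIC).ravel()
    b=cv2.resize(g(c)[270:296,x-1:x+2].mean(1),(1,260),interpolation=cv2.INTER_CUBIC).ravel()
    e=[np.mean((b[s+20:220+s]-a[20:220])**2) for s in range(-20,40)];k=int(np.argmin(e));print(x,"shift",(k-20)/10,round(e[k],1),end=" | ")
P=pad+F@[.045,0,-.002]
print("\npx per 5mm",proj(c,[P,P-5e-3*F[:,2]]))
for nm,p in dict(front_bot=(.0275,0,0),front_top=(.0275,0,.024),back_top=(-.0275,0,.024)).items():
    print(nm,proj(c,[pad+F@(np.array(p)+[0,0,-d]) for d in(0,.005)]).ravel())
hsv=cv2.cvtColor(c["image"],cv2.COLOR_RGB2HSV)
for x in(226,232,238): print(x,[f"{y}:{g(c)[y,x]:.0f}/{hsv[y,x,0]}" for y in range(236,282)])
E
python3 ana.py g5
```

```text
[0.5537866  0.0956278  0.25237773] [-1.79998009e+02 -2.96260972e-02  1.10262664e+02] [-1.54857472 -1.73852187  5.77873427] [-0.20250046  0.336793    0.03687206]
222 shift 3.0 732.9 | 226 shift 3.2 734.4 | 230 shift 3.1 503.9 | 234 shift 3.3 687.7 | 238 shift 3.2 579.6 | 242 shift 3.3 582.3 | 
px per 5mm [[234.34 278.36]
 [234.55 280.86]]
front_bot [233.46 270.67 233.67 273.15]
front_top [232.44 258.52 232.65 261.09]
back_top [230.18 239.59 230.39 242.06]
226 ['236:90/12', '237:106/12', '238:123/15', '239:124/18', '240:103/15', '241:88/13', '242:83/21', '243:76/55', '244:77/70', '245:79/70', '246:78/70', '247:70/69', '248:64/68', '249:62/67', '250:65/68', '251:75/70', '252:85/71', '253:89/71', '254:89/71', '255:91/71', '256:92/71', '257:93/71', '258:94/71', '259:95/71', '260:96/71', '261:100/71', '262:103/71', '263:101/71', '264:100/71', '265:99/71', '266:98/71', '267:97/72', '268:96/71', '269:94/71', '270:93/71', '271:92/70', '272:95/69', '273:108/65', '274:120/42', '275:122/24', '276:120/18', '277:123/20', '278:145/23', '279:170/23', '280:184/25', '281:187/26']
232 ['236:101/13', '2
[... 525 characters left out ...]
/15', '277:137/21', '278:166/23', '279:186/24', '280:191/23', '281:192/24']
238 ['236:111/13', '237:127/20', '238:118/15', '239:103/15', '240:116/18', '241:137/24', '242:102/54', '243:80/69', '244:80/70', '245:76/70', '246:65/67', '247:61/66', '248:63/67', '249:71/69', '250:84/70', '251:89/70', '252:90/70', '253:91/71', '254:92/71', '255:93/71', '256:94/71', '257:95/71', '258:96/71', '259:98/71', '260:101/71', '261:103/71', '262:102/71', '263:101/71', '264:100/71', '265:99/71', '266:97/71', '267:97/71', '268:95/70', '269:94/71', '270:94/70', '271:98/70', '272:109/64', '273:119/40', '274:123/18', '275:123/15', '276:132/17', '277:156/21', '278:180/21', '279:191/22', '280:192/22', '281:192/24']
```

View pics/g5.png

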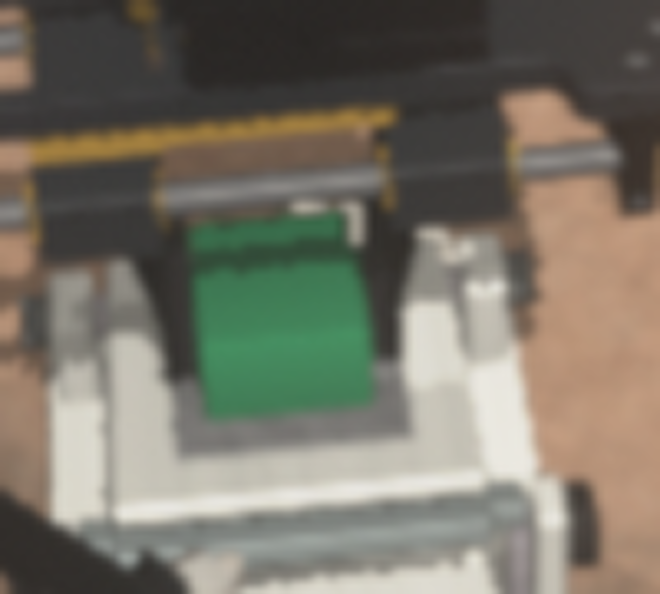

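The block looks flush: its edge rows 242.3, 261.2 and 273.2 match the predicted 242.5, 261.6 and 273.6 at about 6 mm depth. I'll press slightly deeper to seat it, back off to about half travel, then firm up the grip.

{"op": "step_arm", "data": {
  "steps": [0,0.2,0,1,0,0,0,0,0,0,0,-0.2,0,-1,0,0,0,0,-0.8,0,0,0,0,0,0]
}}

```text
time_s: 10.58
tool_pos: [0.5538, 0.0955, 0.2532]
tool_rot: [180.0, -0.0, 110.3]
force: [-1.4, -1.5, 4.8]
grip_width: 0.042
grasp_force: 7.0
```

{"op": "step_arm", "data": {
  "steps": [0,0,0,0,0,0,0,0,0,0,0,0,0,0,0,0,0,0,0,0],
  "grip_force": 25
}}

```text
time_s: 11.08
tool_pos: [0.5538, 0.0955, 0.2531]
tool_rot: [180.0, -0.0, 110.3]
force: [-2.0, -1.9, 5.3]
grip_width: 0.0419
grasp_force: 25.0
```

```bash
python3 look.py g6; python3 ana.py g6 | head -6; python3 - <<'E'
from cell import env
import numpy as np,pickle,cv2
from h import *
F=np.array([.075,-.205,.976]);o=env.get_obs();print("normal N",o["force"]@F,o["grasp_force"],o["time_s"])
# pad near edge & plate lip, sub-pixel, visible strips beside the block
c0=pickle.load(open("c0.pkl","rb"))["side"];c=pickle.load(open("g6.pkl","rb"))
for x in(220,224,232,238,242,246):
    r=[]
    for cc in(c0,c):
        p=cc["image"][262:300,x-1:x+2].astype(float).mean((1,2));k=np.diff(p);i=np.argmax(k[5:20])+5;w=k[i-2:i+3].clip(0);r.append(262.5+(w@np.arange(i-2,i+3))/w.sum())
    print(x,r,r[1]-r[0])
hsv=cv2.cvtColor(c["image"],cv2.COLOR_RGB2HSV)
for x in(226,232,238):
    hh=hsv[:,x,0];y=[y for y in range(238,282) if hh[y]>48];v=c["image"][255:268,x].astype(float).mean(1);print(x,y[0],y[-1],255+np.argmax(v))
E
```

```text
[0.5538249  0.09551814 0.25309567] [ 1.79997229e+02 -2.16691705e-02  1.10261477e+02] [-2.01955598 -1.887008    5.29440388] [-0.21431225  0.34570898  0.03770664]
222 shift 2.6 625.4 | 226 shift 2.8 656.5 | 230 shift 2.9 552.1 | 234 shift 2.8 583.3 | 238 shift 2.9 620.7 | 242 shift 2.8 504.3 | 
px per 5mm [[234.34 278.36]
 [234.55 280.86]]
front_bot [233.46 270.67 233.67 273.15]
front_top [232.44 258.52 232.65 261.09]
back_top [230.18 239.59 230.39 242.06]
normal N 4.992447544573446 25.000690881279297 11.125
220 [np.float64(275.56349206349205), np.float64(278.4072948328267)] 2.8438027693346726
224 [np.float64(275.2567084078712), np.float64(278.03712480252767)] 2.78041639465647
232 [np.float64(274.3353344768439), np.float64(277.2106824925816)] 2.8753480157377
238 [np.float64(273.8188679245283), np.float64(276.6867954911433)] 2.8679275666149806
242 [np.float64(273.4732620320856), np.float64(276.3575803981623)] 2.884318366076741
246 [np.float64(273.0477941176471), np.float64(275.8457364341085)] 2.7979423164614445
226 243 273 262
232 242 272 261
238 242 272 260
```

{"op": "step_arm", "data": {
  "steps": [0,0,0,0,0,0,0,0,0,0,0,0,0,0.5,0,0,0,0,0.5,0,0,0,0,0,0,0,0,0,0,0],
  "grip_force": 4
}}

```text
time_s: 11.88
tool_pos: [0.5538, 0.0956, 0.2522]
tool_rot: [-180.0, -0.0, 110.3]
force: [-1.9, -1.4, 5.5]
grip_width: 0.0418
grasp_force: 4.0
```

```bash
python3 look.py g7; cat > edges.py <<'E'
import sys,pickle
from h import *
from scipy.ndimage import map_coordinates
np.set_printoptions(precision=2,suppress=True)
D=pickle.load(open("c0.pkl","rb"));h=np.radians(110.2)
def fr(th):
    X=np.array([np.cos(th)*np.cos(h),np.cos(th)*np.sin(h),np.sin(th)]);n=np.array([-np.sin(th)*np.cos(h),-np.sin(th)*np.sin(h),np.cos(th)]);return np.c_[X,np.cross(n,X),n]
B=np.array([.5537,.0955,.0778])
for th in(0,.15,.2,.22,.25,.3):
    q=proj(D["side"],[B+fr(th)@p for p in((.0275,0,-.012),(.0275,0,.012),(-.0275,0,.012))]);print("model th",th,"face",q[0,1]-q[1,1],"top",q[1,1]-q[2,1])
for f in sys.argv[1:]:
    c=pickle.load(open(f+".pkl","rb"));c=c.get("side",c);im=cv2.GaussianBlur(c["image"],(3,3),0).astype(float);R=[]
    sat=im[:,:,1]-im[:,:,0]
    for x in range(226,241,2):
        s=sat[:,x];pk=[y for y in range(228,282) if s[y]>20];a,b=pk[0],pk[-1]
        sub=lambda y0,y1:y0+(20-s[y0])/(s[y1]-s[y0])
        v=im[:,x].mean(1);g=v[b-16:b-5];k=int(np.argmax(g))
        cr=b-16+k+(0 if k in(0,len(g)-1) else .5*(g[k-1]-g[k+1])/(g[k-1]-2*g[k]+g[k+1]));R.append([sub(a-1,a),cr,sub(b,b+1)])
    R=np.array(R);m=np.median(R,0);print(f,"rows",m,"face",np.median(R[:,2]-R[:,1]),"top",np.median(R[:,1]-R[:,0]))
# pad slope by PnP in each view
for n,q in dict(top=[[179.644,192.501],[144.813,204.08],[135.612,178.307],[168.365,168.089]],side=[[247.13,247.31],[251.709,272.108],[216.514,275.539],[214.537,250.095]]).items():
    q=np.array(q);q=q+.7*(q-q.mean(0))/np.linalg.norm(q-q.mean(0),axis=1)[:,None]
    if n=="side": q=q  # same corner order as top
    O=np.array([[-.036,.029,0],[.036,.029,0],[.036,-.029,0],[-.036,-.029,0]])
    for O_ in (O,):
        c=D[n];nn,rs,ts,er=cv2.solvePnPGeneric(O_,q,c["camera_matrix"],c["distortion"],flags=cv2.SOLVEPNP_IPPE)
        for r,t,e in zip(rs,ts,er):
            Rw=c["R"].T@cv2.Rodrigues(r)[0];print(n,"pnp x",Rw[:,0],"n",Rw[:,2],"slope",np.arcsin(Rw[2,0]),"err",e,"pos",c["R"].T@(t.ravel()-c["t"]))
E
python3 edges.py c2 g4 g5 g6 g7
```

```text
[0.55377523 0.09563152 0.25215824] [-1.79995648e+02 -2.84604746e-02  1.10267798e+02] [-1.9243406  -1.40152658  5.51173941] [-0.18964272  0.32804968  0.02801736]
model th 0 face 9.705320622304157 top 24.75431469717219
model th 0.15 face 11.372466361254851 top 20.98539806543505
model th 0.2 face 11.871883309664838 top 19.6211851663017
model th 0.22 face 12.063059465444042 top 19.061915052992447
model th 0.25 face 12.340294991979476 top 18.20922524449236
model th 0.3 face 12.7761165996655 top 16.753412311256255
c2 rows [233.23 255.58 266.71] face 11.178431372549014 top 22.22826086956522
g4 rows [240.43 260.29 271.07] face 10.835087719298258 top 19.69999999999999
g5 rows [242.35 261.82 272.56] face 10.576362781954913 top 19.369588744588725
g6 rows [242.19 261.5  272.17] face 10.780994152046787 top 19.11090225563909
g7 rows [242.34 261.5  272.56] face 10.722222222222229 top 19.326330532212893
top pnp x [-0.35  0.9   0.28] n [ 0.18 -0.23  0.96] slope 0.2792249349726453 err [0.35] pos [0.55 0.09 0.09]
top pnp x [-0.28  0.96 -0.04] n [-0.52 -0.12  0.85] slope -0.044044549463075074 err [0.62] pos [0.55 0.09 0.09]
side pnp x [-0.34  0.92  0.2 ] n [ 0.06 -0.2   0.98] slope 0.20459435252515978 err [0.06] pos [0.55 0.1  0.07]
side pnp x [-0.   -0.09 -1.  ] n [-0.31  0.95 -0.09] slope -1.4797832581324064 err [0.93] pos [0.55 0.1  0.07]
```

The block's tilt in the images is about 0.22 ± 0.02 rad, and the pad's slope is about 0.205–0.22 rad. Loosening the grip did not change the tilt, so the block is seated. I'll back off slightly, tighten the grip and hand in.

{"op": "step_arm", "data": {
  "steps": [0,0,0,-0.5,0,0,0,0,-0.5,0,0,0,0,0,0,0,0,0,0,0]
}}

```text
time_s: 12.42
tool_pos: [0.5538, 0.0955, 0.253]
tool_rot: [-180.0, -0.0, 110.3]
force: [-2.1, -1.2, 4.8]
grip_width: 0.0421
grasp_force: 4.0
```

{"op": "step_arm", "data": {
  "steps": [0,0,0,0,0,0,0,0,0,0,0,0,0,0,0,0,0,0,0,0,0,0,0,0,0,0,0,0,0,0],
  "grip_force": 25
}}

```text
time_s: 13.18
tool_pos: [0.5538, 0.0955, 0.2531]
tool_rot: [180.0, -0.0, 110.3]
force: [-2.1, -0.9, 5.3]
grip_width: 0.0417
grasp_force: 25.0
```

```bash
python3 look.py g8; python3 edges.py g8 | grep g8; python3 ana.py g8 | head -1
```

```text
[0.5538296  0.09550598 0.25306678] [ 1.79998283e+02 -1.98557232e-02  1.10263580e+02] [-2.08616521 -0.89342649  5.3000076 ] [-0.20943525  0.31786199  0.05228815]
g8 rows [242.1  261.25 272.07] face 10.846198830409378 top 19.167105263157893
222 shift 2.6 601.8 | 226 shift 2.7 662.0 | 230 shift 2.8 539.9 | 234 shift 2.7 570.5 | 238 shift 2.9 622.6 | 242 shift 2.7 491.5 |
```

View pics/g8.png

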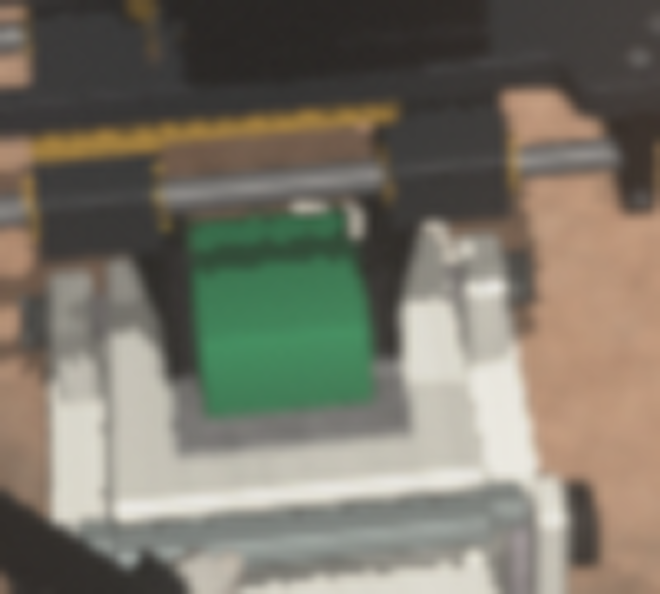

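The picture shows the block seated squarely on the pad: its near edge is at about (290,410) and the pad's near edge at about (295,447). That puts it within a few mm of the middle, and the fingers show no contact with the plate. Handing in.

```bash
python3 -c "
from cell import env
print(env.sign_off())"
```

```text
the job is handed in; nothing more can be done
None
```

I handed the job in with the small block still gripped at 25 N, pressing the sprung plate down about 5–6 mm with about 5 N. From the images it is flush with the pad to within about 0.02 rad and square to the slope, though about 4 mm down-slope of the pad's middle; sign-off returned no verdict.

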